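# Pack the paint jars into the carrying case and hook it shut

### The job

Pack up the paints: stand every capped paint jar that is on the table upright in an empty bay of the wooden case, one to a bay, with each cap pushed fully home (some stand up from their seats; press those down before the lid goes on). Then push the lid right down and swing its brass hook round until it rests against the catch post. Leave the jars already in the case and the open rinse cup where they are.

Things in the scene. Friction and masses are not known exactly. Their poses are not given: they have to be found in the camera images.
- case: Open wooden case fixed to the table, outside 244 (x) by 232 mm (y), walls 8 mm thick, tops 88 mm up. Origin: centre of its underside. Inner floor 8 mm up; strips 4 mm thick and 14 mm high part it into six bays 72 by 106 mm, centres at x = -76, 0, 76 and y = -52, 52 mm. One bay already holds a packed jar. Its lid is hinged on the -y wall; x points away from the robot at yaw 0.
- lid (a joint): Lid of the case (plain wooden board 244 x 232 x 10 mm): 0 = closed flat on the walls, grows as it opens (1.57 = upright, limit 1.9); starts standing open. Stiff hinge (friction 0.55 Nm, lid weighs 0.35 kg): stays where it is left, so it must be pushed all the way down.
- lid_hinge (a point): Point on the lid's hinge line, at its middle along the case's x: case (0, -116, 88) mm. The hinge line runs along the case's x.
- lid_edge (a point): Middle of the lid's free edge, on its outer face (the top face when shut), 232 mm from the hinge line.
- hook (a joint): Brass swing hook lying on the lid's outer face, near the free edge and the case's -x side: 0 = closed, the hook's mouth round the catch post (end stop); grows as it is swung open towards the case's +x, about an axis square to the lid (limit 1.7). Stiff pivot (friction 0.06 Nm): stays where it is left.
- hook_pivot (a point): The hook's pivot on the lid's outer face, 190 mm from the lid's hinge line and 70 mm from the lid's middle towards the case's -x; with the lid shut, at case (-70, 74, 100) mm.
- hook_knob (a point): Centre of the top of the hook's upright knob (brass, 16 mm diameter, 30 mm tall, square to the lid), 50 mm along the arm from the pivot; the hook's mouth is at 78 mm. With the lid shut the knob's top is 137 mm above the table.
- catch_post (a point): Top of the catch post (steel, 10 mm diameter) on a brass bracket outside the case's +y wall: case (-70, 152, 110) mm. The bracket is 30 mm wide and reaches 46 mm out from the wall, its top 96 mm above the table.
- jar1: Paint jar standing on the table, still to be packed (may be absent): white, 54 mm diameter and 52 mm tall, with a black push-on cap, 50 mm diameter and 18 mm tall, above; 70 mm tall in all with its cap home. About 0.17 kg. Origin: centre of its underside; z is its axis.
- cap1 (a joint): How far the cap of jar1 stands up from its seat, m: 0 = pushed home, its underside on the jar's shoulder (limit 0.010, with the narrow white neck showing). Pressing it down takes about 6 N; about 10 N is plenty.
- jar2: Paint jar standing on the table, still to be packed (may be absent): white, 54 mm diameter and 52 mm tall, with a black push-on cap, 50 mm diameter and 18 mm tall, above; 70 mm tall in all with its cap home. About 0.17 kg. Origin: centre of its underside; z is its axis.
- cap2 (a joint): How far the cap of jar2 stands up from its seat, m: 0 = pushed home, its underside on the jar's shoulder (limit 0.010, with the narrow white neck showing). Pressing it down takes about 6 N; about 10 N is plenty.
- jar3: Paint jar standing on the table, still to be packed (may be absent): white, 54 mm diameter and 52 mm tall, with a black push-on cap, 50 mm diameter and 18 mm tall, above; 70 mm tall in all with its cap home. About 0.17 kg. Origin: centre of its underside; z is its axis.
- cap3 (a joint): How far the cap of jar3 stands up from its seat, m: 0 = pushed home, its underside on the jar's shoulder (limit 0.010, with the narrow white neck showing). Pressing it down takes about 6 N; about 10 N is plenty.
- jar4: Paint jar standing on the table, still to be packed (may be absent): white, 54 mm diameter and 52 mm tall, with a black push-on cap, 50 mm diameter and 18 mm tall, above; 70 mm tall in all with its cap home. About 0.17 kg. Origin: centre of its underside; z is its axis.
- cap4 (a joint): How far the cap of jar4 stands up from its seat, m: 0 = pushed home, its underside on the jar's shoulder (limit 0.010, with the narrow white neck showing). Pressing it down takes about 6 N; about 10 N is plenty.
- jar5: Paint jar standing on the table, still to be packed (may be absent): white, 54 mm diameter and 52 mm tall, with a black push-on cap, 50 mm diameter and 18 mm tall, above; 70 mm tall in all with its cap home. About 0.17 kg. Origin: centre of its underside; z is its axis.
- cap5 (a joint): How far the cap of jar5 stands up from its seat, m: 0 = pushed home, its underside on the jar's shoulder (limit 0.010, with the narrow white neck showing). Pressing it down takes about 6 N; about 10 N is plenty.
- packed1: Identical jar already packed in a bay of the case at the start, its cap home (may be absent); stays there. Origin: centre of its underside.
- packed2: Identical jar already packed in a bay of the case at the start, its cap home (may be absent); stays there. Origin: centre of its underside.
- packed3: Identical jar already packed in a bay of the case at the start, its cap home (may be absent); stays there. Origin: centre of its underside.
- packed4: Identical jar already packed in a bay of the case at the start, its cap home (may be absent); stays there. Origin: centre of its underside.
- rinse_cup: Open ceramic rinse cup without handle or cap, 68 mm across the rim, 75 mm tall, standing among the jars; not to be packed. Origin: centre of its underside.
There are look-alikes about, which are no part of the job. Leave any orange look-alike of the jar2 alone. What is shaped like the jar5 but blue is not meant.

How it is judged:
By the outcome, as a careful person would: the job done as asked, in the order asked, and still so for the second after the job is handed in, with the robot touching nothing.
Of jar1, jar2, jar3, jar4, jar5 only 3 to 5 are there at a start; the rules pass over those that are not, and their reading is None.
Of packed1, packed2, packed3, packed4 only 1 to 1 are there at a start; the rules pass over those that are not, and their reading is None.
At some moment in a run one of jar1, jar2, jar3, jar4, jar5 may be knocked a few centimetres aside while the robot is not near it.
It also fails if it takes over 210 s, if anything falls off the work surface, if the arm or the gripper's body presses on something with over 40 N, if the wrist force passes 120 N, or if a joint passes its speed limit or range.

### The arm

A 6-joint arm with a two-finger parallel gripper is mounted at the origin on the work surface. World frame = base frame: x ahead of the robot, y to its left, z up, the work surface at z = 0. Lengths are in mm, angles in rad, forces in N, time in s.
With the tool pointing down it reaches from about 300 to 775 mm from the base axis. Payload 14.6 kg.
Tool frame: the origin (TCP) lies midway between the tips of the shut fingers; the grasp point (between the pads) lies 19 mm behind it (manip.grasp_offset is the distance from the TCP to the grasp point, in mm); z points along the fingers, y is the line along which they close (so a half turn about z gives the same grasp; the last joint's range is limited). The gripper opens to 94 mm and grips with 3 to 60 N. Pads are 16 mm wide; open, the fingers measure 119 mm over their backs; the gripper's body (75 mm by 177 mm) begins 78 mm behind the grasp point.
Start: joints at [1.122, 0.3, 1.521, -0, 1.321, -0.067], TCP at [204.922, 510.388, 171.946] pointing down, gripper open.
Joint ranges: [-3.03, 3.03], [-0.79, 2.21], [0.23, 2.52], [-1.04, 4.18], [0, 3.07], [-2.55, 2.55]. Speed limits (rad/s): [2.22, 2.22, 2.57, 3.14, 3.14, 3.14].

### API

Orientations are given as [roll, pitch, yaw] about the fixed x, y, z axes, in that order (R = Rz(yaw) Ry(pitch) Rx(roll)).
In Python, from cell import manip, viewer gives the robot as it stands. The module is installed in compiled form; this text tells all that it offers.
- The arm moves only by the tool move_arm, never from a script. Its argument "moves" is a list of rows, each a list of 4 numbers: the shift along the tool's x, y, z in m, then the turn about the tool's z in rad. A call has 1 to 12 rows; each row is the pose to reach, as a shift and turn from the pose commanded when the call began, along the tool's axes at that moment; what a row does not reach only later rows make up. A row lasts 1/10 s, in which the tool goes at most 50 mm and 8.59 degrees, less where a joint would pass 70% of its speed; a pose out of reach is approached as far as the arm can. A call with a gripper value outside its range is refused whole. "jaw" is the finger opening in m, from 0 to 0.094, set as the call begins (left out, the last holds). The fingers move at their own pace and stop on an object; "squeeze" is the grip in N (left out, the last holds). Time passes only in rows, so rows that repeat a pose let the fingers close. It gives the time, the measured TCP pose, the force, the opening and the grip force at its end, in the units of the state.
- manip.read_state(): the state, without advancing time (a new reading comes with each control period).
- viewer.camera(name): name is "scene" or "top"; returns a dict with "frame" (420x560x3 uint8, blue, green, red), "z_map" (420x560 float32, mm along the optical axis (not along the pixel's ray), 0 where there is no reading), "fx", "fy", "cx", "cy" (pixels), "origin" and "orientation" of the camera in the world. Camera axes: x right, y down, z forward; pixel columns grow to the right and rows downward; lengths in mm; the calibration is good to about 2 mm. A picture is of the moment at which its call begins.
- manip.sign_off(): hands the job in; it is judged then, once.
The state is a dict: "clock": time; "joints": joint angles; "qd": joint speeds; "effort": joint torques, N m; "eef_pos": TCP position; "eef_rot": TCP orientation; "wrist_force": force on the tool from outside, world axes, zero at the start; "moment": the same for the moment, N m; "finger_gap": finger opening in mm; "finger_force": force on a finger pad.
Only numpy, scipy, OpenCV 4.12 (cv2) and the standard library are available. Lean on these libraries where they do the work, as an engineer would, in place of code of your own. Each camera call takes 0.05 s, during which the arm holds its last target. There are 200 camera calls.

## Working session

There is one attempt and no reset: what is moved stays moved. The work goes in short steps, Python scripts to look and compute and a tool call to move; the robot and the scene stay as the last step left them, time stands still between calls to the robot, and variables do not carry over. Pictures are saved under pics/ and viewed, at most 14 in all, crops included, and the job is handed in when it is done.

Besides the shell and the picture viewer there is one more tool, called after "Call:" as a command line: name --pt "numbers of a row" for each row, then --argument value for the rest. move_arm: Moves the arm, as the interface text tells. Its arguments: {"type":"object","properties":{"moves":{"type":"array"},"jaw":{"type":"number"},"squeeze":{"type":"number"}},"required":["moves"]}

```bash
mkdir -p pics; cat > h.py <<'E'
import numpy as np, cv2
from cell import manip, viewer
from scipy.spatial.transform import Rotation as R
def cam(n):
    c=viewer.camera(n); o=np.array(c['orientation'],float)
    c['R']=o if o.shape==(3,3) else R.from_euler('xyz',o).as_matrix() if o.size==3 else R.from_quat(o).as_matrix()
    c['o']=np.array(c['origin'],float); return c
def cloud(c):
    v,u=np.mgrid[:420,:560]; z=c['z_map']
    P=np.stack([(u-c['cx'])/c['fx']*z,(v-c['cy'])/c['fy']*z,z],-1)
    return P@c['R'].T+c['o']
def ray(c,u,v,h):
    d=c['R']@np.array([(u-c['cx'])/c['fx'],(v-c['cy'])/c['fy'],1]); return c['o']+d*(h-c['o'][2])/d[2]
E
python3 - <<'E'
from h import *
a=[]
for n in('scene','top'):
    c=cam(n);print(n,c['orientation'],c['o'],c['fx'],c['cx'],c['cy']);cv2.imwrite(f'pics/{n}0.png',c['frame'])
print(manip.read_state(),manip.grasp_offset)
E
```

```text
scene [-2.22264777 -0.00919605  0.8716324 ] [1195.79617183 -468.61954959  799.69908694] 395.1159750191306 276.4124893891794 205.5285332701816
top [-3.07797126e+00  9.89394480e-04 -1.55063969e+00] [ 423.85506058  114.08819993 1027.61823878] 415.72445294642006 279.9323346009256 215.94888535240594
{'clock': 0.1, 'joints': array([ 1.12237118e+00,  3.00429755e-01,  1.52151688e+00, -2.28100136e-05,
        1.32068671e+00, -6.65986736e-02]), 'qd': array([ 0.00032029, -0.00181836, -0.00370791,  0.00027253, -0.00086629,
        0.00100233]), 'effort': array([ 1.91318293e-03, -5.32642829e+01, -3.53284013e+01,  7.09969271e-02,
        2.35127733e-02, -6.40912049e-05]), 'eef_pos': array([204.83103367, 510.14748754, 171.43618112]), 'eef_rot': array([-3.14055280e+00, -4.72120792e-05,  2.75977182e+00]), 'wrist_force': array([-1.12273417, -0.12515991,  0.51541773]), 'moment': array([-0.02071026, -0.01629346,  0.00510863]), 'finger_force': 0.0, 'finger_gap': 94.20625779539479} 18.8
```

View pics/scene0.png

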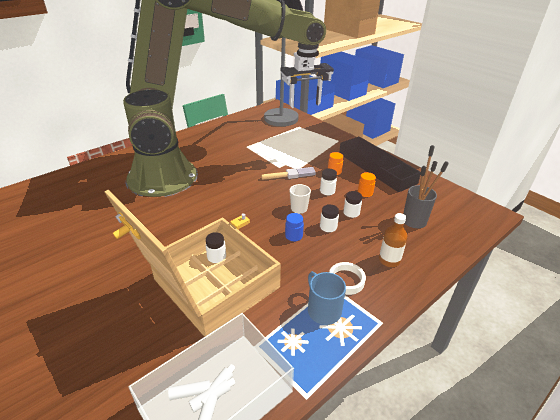

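View pics/top0.png

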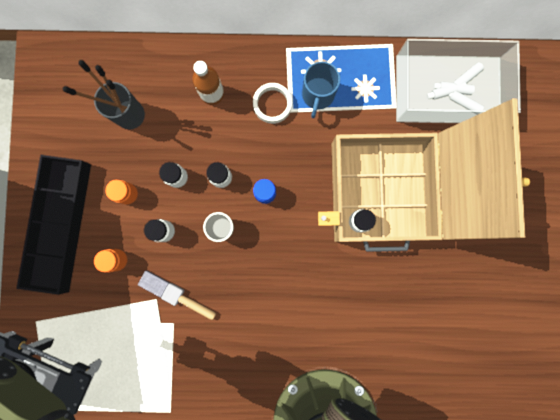

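The scene and top views agree. Candidates in the top view:
- White jars with black caps: (173,175), (219,175) and (158,231). These are the ones wanted.
- Orange look-alikes: (120,191) and (109,261).
- Blue look-alike: (264,190).
- Open cup: (218,227).
- Packed jar: (363,219), in the case's -x/+y bay.

The hook's knob is at (526,182) and the catch bracket at (329,218). Next I measure.

```bash
python3 - <<'E'
from h import *
t=cam('top');s=cam('scene')
for n,c in(('top',t),('scene',s)):
    P=cloud(c); hsv=cv2.cvtColor(c['frame'],cv2.COLOR_BGR2HSV)
    m=((hsv[...,2]<75)&(P[...,2]>55)&(P[...,2]<110)&(P[...,0]>350)&(P[...,0]<700)&(P[...,1]<560)).astype(np.uint8)
    k,l,st,ce=cv2.connectedComponentsWithStats(m)
    for i in range(1,k):
        if st[i,4]>60:
            q=P[l==i]; h=np.median(np.sort(q[:,2])[-len(q)//2:])
            top=q[abs(q[:,2]-h)<3]
            print(n,ce[i].round(1),st[i,2:],'h',h.round(1),'xy',((top.max(0)+top.min(0))/2).round(1),top.mean(0).round(1), np.ptp(top,axis=0).round(0))
    # case: wall tops
    w=((P[...,2]>82)&(P[...,2]<94)&(P[...,0]>300)&(P[...,0]<760)&(P[...,1]<150)&(P[...,1]>-300)&(hsv[...,0]<28)&(hsv[...,1]>60)).astype(np.uint8)
    w=cv2.morphologyEx(w,cv2.MORPH_OPEN,np.ones((2,2),np.uint8))
    q=P[w>0].astype(np.float32); 
    print(n,'rim',len(q),cv2.minAreaRect(q[:,:2]),np.median(q[:,2]))
    # lid
    w=(P[...,2]>130)&(P[...,1]<0)&(P[...,1]>-350)&(P[...,0]>250)&(P[...,0]<700)&(P[...,2]<400)
    q=P[w];print('lid',len(q),q.min(0),q.max(0))
    ob=cv2.morphologyEx(((P[...,2]>30)&(P[...,2]<150)&(P[...,0]>250)).astype(np.uint8),cv2.MORPH_OPEN,np.ones((2,2)))
    if n=='top':
        k,l,st,ce=cv2.connectedComponentsWithStats(ob)
        for i in range(1,k):
            if st[i,4]>80:
                q=P[l==i]; print(ce[i].round(),'min',q.min(0).round(),'max',q.max(0).round())
a=cv2.resize(t['frame'][150:260,90:290],None,fx=3,fy=3); b=cv2.resize(s['frame'][140:250,260:400],None,fx=3.0,fy=3)
o=np.zeros((600,800,3),np.uint8); a=cv2.resize(a,(480,264)); o[:264,:480]=a; o[264:594,:420]=b
cv2.imwrite('pics/crop1.png',o)
E
```

```text
top [169.9 172.2] [ 21  21 345] h 71.3 xy [581.9 374.9  71.3] [582.3 375.5  70.6] [47. 45.  6.]
top [216.9 172.4] [ 21  20 330] h 71.7 xy [583.1 265.5  71.6] [584.4 265.5  71. ] [45. 45.  6.]
top [364.4 219.7] [ 20  20 322] h 79.7 xy [480.1 -77.3  79.7] [479.5 -77.   78.9] [44. 44.  6.]
top [154.8 229.8] [ 23  20 354] h 80.1 xy [447.5 402.2  80. ] [447.1 401.9  79.5] [44. 46.  6.]Traceback (most recent call last):
  File "<stdin>", line 16, in <module>
cv2.error: OpenCV(4.12.0) /io/opencv/modules/imgproc/src/convhull.cpp:143: error: (-215:Assertion failed) total >= 0 && (depth == CV_32F || depth == CV_32S) in function 'convexHull'
```

```bash
python3 - <<'E'
from h import *
t=cam('top');s=cam('scene')
for n,c in(('top',t),('scene',s)):
    P=cloud(c); hsv=cv2.cvtColor(c['frame'],cv2.COLOR_BGR2HSV)
    m=((hsv[...,2]<75)&(P[...,2]>55)&(P[...,2]<110)&(P[...,0]>350)&(P[...,0]<700)&(P[...,1]<560)).astype(np.uint8)
    k,l,st,ce=cv2.connectedComponentsWithStats(m)
    for i in range(1,k):
        if st[i,4]>30:
            q=P[l==i]; h=np.percentile(q[:,2],90)
            top=q[abs(q[:,2]-h)<3]
            print(n,ce[i].round(1),'h',h.round(1),'xy',((top.max(0)+top.min(0))/2).round(1), np.ptp(top,axis=0).round(0))
    roi=(P[...,0]>300)&(P[...,0]<760)&(P[...,1]<20)&(P[...,1]>-400)&(hsv[...,0]<30)&(hsv[...,1]>50)
    q=P[roi];print(n,np.histogram(q[:,2],bins=np.arange(0,340,10))[0])
    w=roi&(P[...,2]>83)&(P[...,2]<92)
    q=P[w]
    if len(q):
        q=q.astype(np.float32);print('rim',len(q),cv2.minAreaRect(q[:,:2]),np.median(q[:,2]))
    w=roi&(P[...,2]>120)&(P[...,2]<400);q=P[w]
    if len(q):
        ctr=q.mean(0);u,S,vt=np.linalg.svd(q-ctr,full_matrices=False);print('lid',len(q),q.min(0).round(),q.max(0).round(),'n',vt[2],'ctr',ctr,S)
    if n=='top':
        ob=cv2.morphologyEx(((P[...,2]>30)&(P[...,2]<200)&(P[...,0]>250)).astype(np.uint8),cv2.MORPH_OPEN,np.ones((2,2)))
        k,l,st,ce=cv2.connectedComponentsWithStats(ob)
        for i in range(1,k):
            if st[i,4]>80:
                q=P[l==i]; print(ce[i].round(),'min',q.min(0).round(),'max',q.max(0).round())
o=np.zeros((600,800,3),np.uint8)
o[:300,:600]=cv2.resize(t['frame'][150:250,90:290],(600,300)); o[300:,:400]=cv2.resize(s['frame'][140:250,250:397],(400,300))
o[300:,400:]=cv2.resize(s['frame'][180:330,90:290],(400,300))
cv2.imwrite('pics/crop1.png',o)
E
```

```text
top [116.4 120.1] h 101.2 xy [698.5 498.4 101.2] [ 3. 22.  5.]
top [170.  172.3] h 72.6 xy [581.9 374.8  72.3] [47. 44.  6.]
top [216.9 172.4] h 72.8 xy [583.  265.5  72.8] [45. 45.  6.]
top [364.5 219.6] h 80.6 xy [480.  -78.1  80.2] [44. 46.  5.]
top [154.8 229.7] h 81.2 xy [447.4 402.8  80.5] [44. 46.  5.]
top [13396  1852   622   280   291   316   301   325  1435   743   288   309
   299   312   336   348   359   358   368   394   422   407   441   453
   450   501   504   547   584   572   602   982     0]Traceback (most recent call last):
  File "<stdin>", line 17, in <module>
cv2.error: OpenCV(4.12.0) /io/opencv/modules/imgproc/src/convhull.cpp:143: error: (-215:Assertion failed) total >= 0 && (depth == CV_32F || depth == CV_32S) in function 'convexHull'
```

```bash
python3 - <<'E'
from h import *
t=cam('top');s=cam('scene')
for n,c in(('top',t),('scene',s)):
    P=cloud(c); hsv=cv2.cvtColor(c['frame'],cv2.COLOR_BGR2HSV)
    if n=='scene':
      m=((hsv[...,2]<75)&(P[...,2]>45)&(P[...,2]<110)&(P[...,0]>350)&(P[...,0]<700)&(P[...,1]<480)&(P[...,1]>-200)).astype(np.uint8)
      k,l,st,ce=cv2.connectedComponentsWithStats(m)
      for i in range(1,k):
        if st[i,4]>30:
            q=P[l==i]; h=np.percentile(q[:,2],90)
            top=q[abs(q[:,2]-h)<3]
            print(n,ce[i].round(1),'h',h.round(1),'xy',((top.max(0)+top.min(0))/2).round(1), np.ptp(top,axis=0).round(0))
    roi=(P[...,0]>300)&(P[...,0]<760)&(P[...,1]<20)&(P[...,1]>-400)&(hsv[...,0]<30)&(hsv[...,1]>50)
    w=roi&(P[...,2]>84)&(P[...,2]<92)
    q=np.ascontiguousarray(P[w][:,:2],dtype=np.float32)
    print(n,'rim',len(q),cv2.minAreaRect(q),np.percentile(q,[1,5,50,95,99],axis=0).round().tolist())
    w=roi&(P[...,2]>120)&(P[...,2]<400);q=P[w]
    ctr=q.mean(0);u,S,vt=np.linalg.svd(q-ctr,full_matrices=False);print('lid',len(q),q.min(0).round(),q.max(0).round(),'n',vt[2].round(3),'ctr',ctr.round(),S.round())
    if n=='top':
        ob=cv2.morphologyEx(((P[...,2]>30)&(P[...,2]<200)&(P[...,0]>250)).astype(np.uint8),cv2.MORPH_OPEN,np.ones((2,2)))
        k,l,st,ce=cv2.connectedComponentsWithStats(ob)
        for i in range(1,k):
            if st[i,4]>80:
                q=P[l==i]; print(ce[i].round(),'min',q.min(0).round(),'max',q.max(0).round())
o=np.zeros((600,800,3),np.uint8)
o[:300,:600]=cv2.resize(t['frame'][150:250,90:290],(600,300)); o[300:,:400]=cv2.resize(s['frame'][140:250,250:397],(400,300))
o[300:,400:]=cv2.resize(s['frame'][180:330,90:290],(400,300))
cv2.imwrite('pics/crop1.png',o)
E
```

```text
top rim 1598 ((557.3905029296875, -128.83877563476562), (244.37513732910156, 235.13026428222656), 2.2140872478485107) [[433.0, -248.0], [437.0, -245.0], [561.0, -149.0], [678.0, -12.0], [681.0, -9.0]]
lid 9236 [ 441. -332.  120.] [ 685. -245.  320.] n [-0.039  0.977  0.209] ctr [ 561. -274.  236.] [6698. 5708.  338.]
[437. 144.] min [ 407. -485.   -4.] max [ 943.  114. 1028.]
[207.  82.] min [424. 114.  -2.] max [ 869.  321. 1028.]
[321.  84.] min [424. -29.  -4.] max [ 866.  114. 1028.]
[116. 103.] min [424. 114.  -3.] max [ 843.  621. 1028.]
[ 50. 226.] min [287. 114.  -4.] max [ 620.  756. 1028.]
[172. 174.] min [424. 114.  -0.] max [ 604.  399. 1028.]
[219. 174.] min [424. 114.   2.] max [ 609.  288. 1028.]
[120. 192.] min [424. 114.  -2.] max [ 561.  542. 1028.]
[265. 191.] min [521. 127.  -2.] max [568. 179.  75.]
[363. 221.] min [ 453. -119.    4.] max [502. -50.  84.]
[213. 226.] min [424. 114.  -2.] max [ 489.  290. 1028.]
[158. 231.] min [419. 114.  -3.] max [ 471.  446. 1028.]
[109. 261.] min [343. 114.  -1.] max [ 424.  558. 1028.]
scene [328.5 177. ] h 77.4 xy [454.  391.2  76.6] [41. 31.  4.]
scene [353.3 197.9] h 72.9 xy [586.3 372.   72.5] [47. 45.  5.]
scene [328.8 212.3] h 73.1 xy [586.1 261.3  72.9] [47. 46.  5.]
scene [214.  240.3] h 81.2 xy [481.9 -81.2  80.7] [46. 46.  5.]
scene rim 928 ((584.6651611328125, -181.80906677246094), (376.9689636230469, 343.0242919921875), 83.59506225585938) [[433.0, -264.0], [437.0, -236.0], [645.0, -88.0], [683.0, -14.0], [735.0, -2.0]]
lid 2143 [ 443. -335.  120.] [ 687. -249.  319.] n [ 0.07  -0.978 -0.195] ctr [ 596. -287.  249.] [3347. 2750.  327.]
```

View pics/crop1.png

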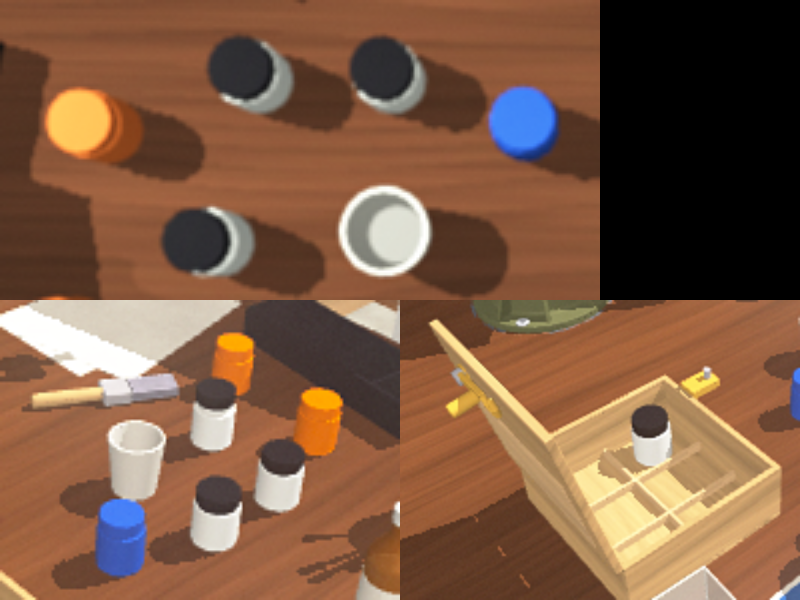

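The crop confirms it: three white jars with black caps and no orange or blue ones among them. The jar at (158,231) has its cap up about 9 mm, and the other two are home. I'll press that cap first.

```bash
cat >> h.py <<'E'
CASE=np.array([559.4,-130.8]); CY=0.039
def w(x,y): return CASE+np.array([[np.cos(CY),-np.sin(CY)],[np.sin(CY),np.cos(CY)]])@[x,y]
def to(x,y,z,yaw):
    s=manip.read_state(); Rm=R.from_euler('xyz',s['eef_rot']).as_matrix()
    d=Rm.T@(np.array([x,y,z])-s['eef_pos'])/1000
    a=(-(yaw-s['eef_rot'][2])+np.pi/2)%np.pi-np.pi/2
    print('to',(round(x),round(y),z),'row',d.round(4),'turn',round(a,3),'j',s['joints'].round(2)); return d
def caps():
    out=[]
    for n in('top','scene'):
        c=cam(n);P=cloud(c);v=c['frame'].max(-1)
        m=((v<75)&(P[...,2]>55)&(P[...,2]<110)&(P[...,0]>350)&(P[...,0]<700)&(P[...,1]<480)&(P[...,1]>-260)).astype(np.uint8)
        k,l,st,ce=cv2.connectedComponentsWithStats(m)
        for i in range(1,k):
            if st[i,4]>60:
                q=P[l==i];h=np.percentile(q[:,2],85);t=q[abs(q[:,2]-h)<3.5]
                print(n,ce[i].round(),((t.max(0)+t.min(0))/2).round(1),np.ptp(t,axis=0).round())
E
python3 -c "
from h import *
to(449.5,400.5,110,3.18)"
```

```text
to (450, 400, 110) row [-0.2679 -0.0108  0.0619] turn -0.42 j [ 1.12  0.3   1.52  0.    1.32 -0.07]
```

Call:
move_arm --pt "-0.1 -0.004 0 -0.14" --pt "-0.2 -0.008 0 -0.28" --pt "-0.268 -0.011 0.03 -0.42" --pt "-0.268 -0.011 0.062 -0.42" --pt "-0.268 -0.011 0.062 -0.42" --pt "-0.268 -0.011 0.062 -0.42" --pt "-0.268 -0.011 0.062 -0.42" --pt "-0.268 -0.011 0.062 -0.42" --pt "-0.268 -0.011 0.062 -0.42" --pt "-0.268 -0.011 0.062 -0.42" --jaw 0

```text
clock: 1.4
eef_pos: [448.9, 401.2, 110.7]
eef_rot: [3.141, 0.001, -3.102]
wrist_force: [0.1, 0.1, 0.0]
finger_gap: 17.3
finger_force: 0.0
```

```bash
python3 -c "
from h import *
to(449.5,400.5,82,3.18)
caps()"
```

```text
to (450, 400, 82) row [-0.0006 -0.0007  0.0287] turn 0.001 j [ 0.67  0.47  1.44  0.    1.24 -0.94]
top [170. 172.] [581.9 375.   71.5] [47. 45.  6.]
top [217. 172.] [583.1 265.6  72. ] [45. 44.  6.]
top [364. 220.] [480.  -77.2  80.3] [44. 44.  7.]
scene [353. 198.] [585.  370.3  71.6] [46. 48.  5.]
scene [329. 214.] [591.8 254.5  70.4] [36. 33.  6.]
scene [214. 240.] [482.3 -80.7  80.2] [49. 45.  6.]
```

Fingers are still closing. I'll descend slowly.

Call:
move_arm --pt "0 0 0.008 0" --pt "0 0 0.016 0" --pt "0 0 0.024 0" --pt "0 0 0.028 0" --pt "0 0 0.03 0" --pt "0 0 0.032 0" --pt "0 0 0.034 0" --pt "0 0 0.036 0" --pt "0 0 0.036 0"

```text
clock: 2.4
eef_pos: [449.5, 400.2, 73.7]
eef_rot: [-3.141, -0.0, -3.103]
wrist_force: [0.1, 0.1, 0.4]
finger_gap: 0.4
finger_force: 0.0
```

Call:
move_arm --pt "0 0 0.0015 0" --pt "0 0 0.003 0"

```text
clock: 2.6
eef_pos: [449.6, 400.4, 71.0]
eef_rot: [3.141, 0.0, -3.103]
wrist_force: [0.5, 1.3, 0.5]
finger_gap: 0.6
finger_force: 0.0
```

```bash
python3 -c "
from h import *
caps()
c=cam('scene');cv2.imwrite('pics/p1.png',cv2.resize(c['frame'][120:250,250:420],(680,520)))"
```

```text
top [170. 172.] [581.8 375.1  71.7] [46. 45.  6.]
top [217. 172.] [582.8 265.7  72. ] [45. 45.  6.]
top [364. 220.] [480.1 -76.9  80.1] [44. 44.  6.]
scene [353. 198.] [586.  372.2  71.9] [46. 48.  5.]
scene [329. 214.] [594.5 252.5  70.1] [32. 27.  6.]
scene [214. 240.] [482.6 -81.1  80.2] [48. 45.  6.]
```

View pics/p1.png

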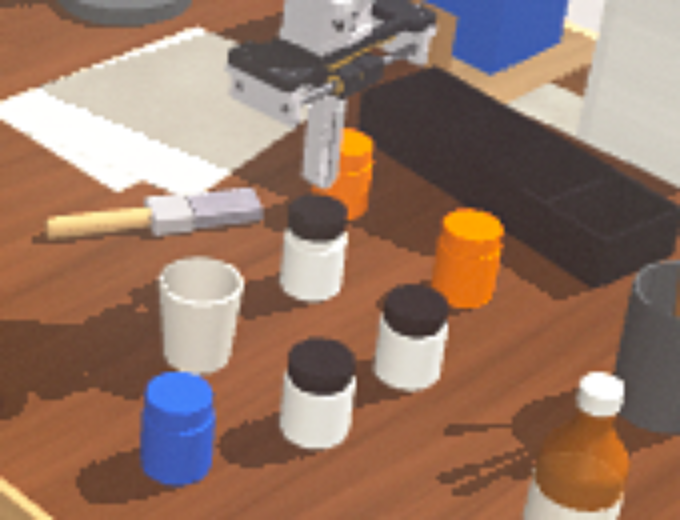

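```bash
python3 -c "
from h import *
c=cam('scene');P=cloud(c)
for p in([449.6,400.4,71],[449.5,400.5,80],[449.5,400.5,70],[584,373,70]):
    q=c['R'].T@(np.array(p)-c['o']);print(p,q[:2]/q[2]*c['fx']+[c['cx'],c['cy']])
for v in range(160,200,3): print(v,P[v,328].round(0),c['frame'][v,328])
t=cam('top');P=cloud(t)
for v in range(210,250,4): print(v,[P[v,u].round(0).tolist() for u in (150,155,160,165)])
"
```

```text
[449.6, 400.4, 71] [328.88584607 174.56158211]
[449.5, 400.5, 80] [329.12389558 172.2971311 ]
[449.5, 400.5, 70] [328.85863124 174.78699924]
[584, 373, 70] [353.63619816 195.77530842]
160 [451. 387. 134.] [171 174 178]
163 [455. 384. 126.] [169 174 177]
166 [359. 496.  25.] [ 65 106 174]
169 [431. 414.  79.] [71 67 79]
172 [444. 401.  78.] [71 71 82]
175 [457. 387.  79.] [69 70 81]
178 [462. 383.  70.] [54 60 70]
181 [462. 384.  58.] [220 230 233]
184 [466. 382.  49.] [213 222 225]
187 [467. 383.  37.] [213 222 226]
190 [465. 386.  22.] [215 221 226]
193 [470. 382.  13.] [213 223 227]
196 [472. 382.   2.] [ 67  99 158]
199 [483. 370.   1.] [ 70 103 169]
210 [[497.0, 438.0, 3.0], [498.0, 426.0, 3.0], [498.0, 414.0, -1.0], [481.0, 333.0, 244.0]]
214 [[472.0, 361.0, 245.0], [473.0, 352.0, 244.0], [473.0, 342.0, 245.0], [473.0, 333.0, 243.0]]
218 [[465.0, 361.0, 244.0], [465.0, 350.0, 248.0], [465.0, 342.0, 244.0], [466.0, 333.0, 243.0]]
222 [[457.0, 360.0, 246.0], [458.0, 351.0, 245.0], [458.0, 342.0, 244.0], [458.0, 331.0, 248.0]]
226 [[450.0, 359.0, 248.0], [450.0, 351.0, 244.0], [450.0, 341.0, 248.0], [450.0, 332.0, 243.0]]
230 [[442.0, 359.0, 246.0], [442.0, 350.0, 247.0], [443.0, 341.0, 245.0], [443.0, 331.0, 249.0]]
234 [[433.0, 319.0, 376.0], [435.0, 351.0, 243.0], [435.0, 340.0, 249.0], [435.0, 331.0, 247.0]]
238 [[427.0, 314.0, 390.0], [427.0, 350.0, 246.0], [428.0, 340.0, 247.0], [428.0, 331.0, 245.0]]
242 [[421.0, 309.0, 403.0], [421.0, 309.0, 380.0], [419.0, 411.0, 1.0], [420.0, 330.0, 247.0]]
246 [[415.0, 304.0, 420.0], [415.0, 305.0, 394.0], [409.0, 411.0, -2.0], [409.0, 398.0, 1.0]]
```

```bash
python3 -c "
from h import *
s=manip.read_state();print(s['clock'],s['eef_pos'],s['wrist_force'],s['joints'])
c=cam('scene');P=cloud(c);f=c['frame']
for v in range(150,172,2): print(v,[P[v,u].round(0).tolist() for u in (326,329,332)])
cv2.imwrite('pics/p2.png',cv2.resize(f[60:220,220:440],(770,560)))
s=manip.read_state();print(s['clock'],s['eef_pos'])
"
```

```text
2.85 [449.52913611 400.34546263  70.99469151] [ 0.11010645  0.32311778 -0.74560224] [ 6.66757998e-01  5.09699466e-01  1.47227162e+00 -1.33451427e-05
  1.15956884e+00 -9.42332158e-01]
150 [[240.0, 610.0, -0.0], [450.0, 387.0, 171.0], [456.0, 395.0, 170.0]]
152 [[255.0, 595.0, 2.0], [453.0, 386.0, 165.0], [455.0, 397.0, 162.0]]
154 [[438.0, 389.0, 150.0], [451.0, 389.0, 156.0], [456.0, 397.0, 155.0]]
156 [[442.0, 386.0, 145.0], [453.0, 387.0, 150.0], [457.0, 397.0, 148.0]]
158 [[442.0, 386.0, 137.0], [453.0, 388.0, 142.0], [459.0, 396.0, 141.0]]
160 [[442.0, 387.0, 130.0], [457.0, 385.0, 137.0], [458.0, 399.0, 133.0]]
162 [[441.0, 390.0, 120.0], [455.0, 388.0, 128.0], [456.0, 401.0, 123.0]]
164 [[442.0, 389.0, 114.0], [457.0, 387.0, 122.0], [457.0, 402.0, 115.0]]
166 [[334.0, 513.0, 6.0], [451.0, 395.0, 107.0], [458.0, 402.0, 108.0]]
168 [[340.0, 507.0, 3.0], [368.0, 492.0, 22.0], [385.0, 489.0, 31.0]]
170 [[436.0, 398.0, 84.0], [439.0, 411.0, 80.0], [445.0, 419.0, 80.0]]
2.9 [449.56004013 400.34103325  71.00798231]
```

View pics/p2.png

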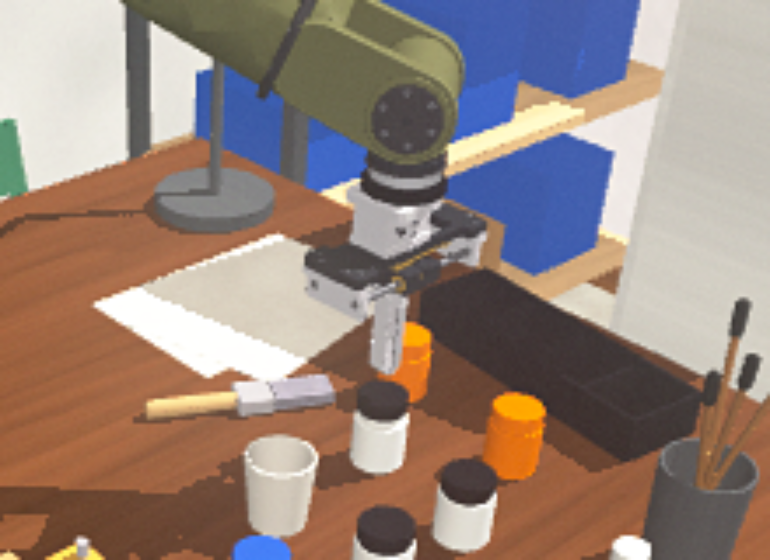

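Call:
move_arm --pt "0 0 -0.02 0" --pt "0 0 -0.04 0" --pt "0 0 -0.04 0"

```text
clock: 3.2
eef_pos: [450.5, 401.1, 113.6]
eef_rot: [3.139, 0.004, -3.103]
wrist_force: [-0.8, -0.1, 0.3]
finger_gap: 0.5
finger_force: 0.0
```

```bash
python3 -c "
from h import *
s=manip.read_state();print(s['clock'],s['eef_pos'],s['wrist_force'])
c=cam('scene');P=cloud(c);f=c['frame']
for v in range(140,182,3): print(v,[P[v,u].round(0).tolist() for u in (326,329,332)])
"
```

```text
3.2 [450.53847151 401.12263092 113.5699248 ] [-0.81871709 -0.06498589  0.26035799]
140 [[188.0, 663.0, 6.0], [447.0, 386.0, 206.0], [458.0, 388.0, 210.0]]
143 [[203.0, 648.0, 3.0], [447.0, 387.0, 195.0], [459.0, 389.0, 199.0]]
146 [[220.0, 630.0, 3.0], [445.0, 391.0, 182.0], [458.0, 391.0, 187.0]]
149 [[240.0, 610.0, 5.0], [448.0, 389.0, 173.0], [461.0, 389.0, 178.0]]
152 [[257.0, 592.0, 4.0], [451.0, 388.0, 164.0], [458.0, 394.0, 164.0]]
155 [[270.0, 580.0, 1.0], [274.0, 593.0, -2.0], [460.0, 394.0, 154.0]]
158 [[290.0, 558.0, 5.0], [360.0, 496.0, 59.0], [378.0, 491.0, 69.0]]
161 [[300.0, 549.0, -2.0], [365.0, 492.0, 50.0], [381.0, 490.0, 58.0]]
164 [[318.0, 530.0, 1.0], [365.0, 494.0, 37.0], [384.0, 488.0, 48.0]]
167 [[337.0, 510.0, 4.0], [368.0, 491.0, 27.0], [383.0, 491.0, 33.0]]
170 [[431.0, 405.0, 78.0], [439.0, 410.0, 80.0], [448.0, 416.0, 82.0]]
173 [[448.0, 387.0, 82.0], [453.0, 396.0, 81.0], [460.0, 403.0, 81.0]]
176 [[456.0, 379.0, 77.0], [463.0, 386.0, 78.0], [469.0, 395.0, 77.0]]
179 [[457.0, 379.0, 66.0], [465.0, 386.0, 67.0], [468.0, 397.0, 64.0]]
```

The camera shows the real fingertips about 35 mm above the reported TCP: no contact force at a reported 71 mm, and the cap still at 79 mm. I'll calibrate this by touching gently.

Call:
move_arm --pt "0 0 0.03 0" --pt "0 0 0.05 0" --pt "0 0 0.056 0" --pt "0 0 0.06 0" --pt "0 0 0.062 0" --pt "0 0 0.064 0"

```text
clock: 3.85
eef_pos: [449.9, 400.6, 47.6]
eef_rot: [3.141, 0.001, -3.103]
wrist_force: [-0.7, 0.6, -0.4]
finger_gap: 0.2
finger_force: 0.0
```

Call:
move_arm --pt "0 0 0.002 0" --pt "0 0 0.002 0"

```text
clock: 4.05
eef_pos: [449.8, 400.5, 45.3]
eef_rot: [3.141, 0.001, -3.103]
wrist_force: [1.1, 0.6, 0.0]
finger_gap: 1.0
finger_force: 0.0
```

Call:
move_arm --pt "0 0 0.002 0" --pt "0 0 0.002 0"

```text
clock: 4.25
eef_pos: [449.8, 400.5, 43.4]
eef_rot: [3.141, 0.001, -3.103]
wrist_force: [-0.2, -0.1, 2.3]
finger_gap: 0.6
finger_force: 1.5
```

Call:
move_arm --pt "0 0 0.002 0" --pt "0 0 0.002 0"

```text
clock: 4.45
eef_pos: [449.7, 400.5, 41.3]
eef_rot: [3.141, 0.001, -3.103]
wrist_force: [-0.5, -1.1, 2.4]
finger_gap: 0.3
finger_force: 1.6
```

Call:
move_arm --pt "0 0 0.002 0" --pt "0 0 0.004 0" --pt "0 0 0.004 0"

```text
clock: 4.75
eef_pos: [449.7, 400.5, 37.1]
eef_rot: [3.141, 0.001, -3.103]
wrist_force: [0.7, 1.2, 2.1]
finger_gap: 0.3
finger_force: 1.3
```

Call:
move_arm --pt "0 0 0.002 0" --pt "0 0 0.002 0"

```text
clock: 4.95
eef_pos: [450.0, 400.7, 36.6]
eef_rot: [3.141, 0.001, -3.103]
wrist_force: [-4.1, -3.7, 18.4]
finger_gap: 0.5
finger_force: 8.9
```

Call:
move_arm --pt "0 0 0.001 0" --pt "0 0 0.001 0"

```text
clock: 5.15
eef_pos: [450.3, 400.9, 36.6]
eef_rot: [3.14, 0.002, -3.103]
wrist_force: [-6.5, -6.5, 26.6]
finger_gap: 0.5
finger_force: 12.9
```

Cap is home: hard stop at a reported 36.6, so true tip z ≈ reported + 33.4. I'll retreat, open and look.

Call:
move_arm --pt "0 0 -0.02 0" --pt "0 0 -0.05 0" --pt "0 0 -0.05 0" --pt "0 0 -0.05 0" --pt "0 0 -0.05 0" --jaw 0.09

```text
clock: 5.65
eef_pos: [449.1, 399.9, 82.7]
eef_rot: [-3.141, -0.001, -3.103]
wrist_force: [-0.5, -0.6, 0.1]
finger_gap: 37.0
finger_force: 0.0
```

```bash
python3 -c "
from h import *
caps()
c=cam('scene');P=cloud(c)
q=P[165:200,310:346].reshape(-1,3);f=c['frame'][165:200,310:346].reshape(-1,3)
m=(f.max(1)<100)&(q[:,2]>50);q=q[m];print(q.min(0),q.max(0),np.percentile(q[:,2],[50,80,90]))
t=q[q[:,2]>np.percentile(q[:,2],80)-5];print((t.min(0)+t.max(0))/2,np.ptp(t,axis=0))
to(450,400.5,-17,3.18)
"
```

```text
top [170. 172.] [581.6 374.9  71.4] [46. 45.  5.]
top [217. 172.] [583.2 265.5  72.3] [45. 45.  7.]
top [364. 220.] [480.1 -77.   80. ] [44. 44.  6.]
scene [354. 198.] [585.3 370.8  72. ] [47. 49.  6.]
scene [329. 212.] [585.5 260.4  71.6] [45. 40.  6.]
scene [214. 240.] [483. -82.  80.] [47. 47.  5.]
[426.02613679 376.14097303  53.0057091 ] [475.9179469  421.69585041  75.8969672 ] [70.68530985 72.32527254 73.15609949]
[450.97204184 398.91841172  71.76693444] [49.8918101  45.55487738  8.26006552]
to (450, 400, -17) row [-0.001   0.0005  0.0999] turn -0.0 j [ 0.67  0.5   1.46 -0.    1.18 -0.94]
```

Call:
move_arm --pt "-0.001 0 0 0" --pt "-0.001 0 0 0" --pt "-0.001 0 0 0" --pt "-0.001 0 0 0" --pt "-0.001 0 0.03 0" --pt "-0.001 0 0.06 0" --pt "-0.001 0 0.09 0" --pt "-0.001 0 0.1 0" --pt "-0.001 0 0.1 0"

```text
clock: 6.7
eef_pos: [450.1, 400.0, -16.9]
eef_rot: [-3.14, -0.002, -3.103]
wrist_force: [0.1, -0.0, -0.3]
finger_gap: 89.9
finger_force: 0.0
```

Call:
move_arm --pt "0 0 0 0" --pt "0 0 0 0" --pt "0 0 0 0" --pt "0 0 0 0" --pt "0 0 0 0" --pt "0 0 0 0" --pt "0 0 0 0" --pt "0 0 0 0" --jaw 0.03 --squeeze 20

```text
clock: 7.5
eef_pos: [450.8, 400.8, -15.5]
eef_rot: [3.141, 0.001, -3.103]
wrist_force: [-0.5, 1.5, 6.8]
finger_gap: 53.6
finger_force: 20.0
```

Call:
move_arm --pt "0 0 -0.03 0" --pt "0 0 -0.07 0" --pt "0 0 -0.11 0" --pt "0 0 -0.14 0" --pt "0 0 -0.14 0" --pt "0 0 -0.14 0"

```text
clock: 8.1
eef_pos: [450.3, 400.1, 123.4]
eef_rot: [-3.141, -0.0, -3.103]
wrist_force: [0.8, -0.3, -2.0]
finger_gap: 53.6
finger_force: 20.0
```

```bash
python3 -c "
from h import *
print(w(0,52),w(76,52),w(0,-52)); print(manip.read_state()['finger_gap'],manip.read_state()['wrist_force'])
x,y=w(0,53);to(x,y,124,3.18)
caps()
"
```

```text
[557.37251406 -78.83954099] [633.31472338 -75.8762923 ] [ 561.42748594 -182.76045901]
53.591461763834175 [ 0.77076775 -0.31306709 -2.01989821]
to (557, -78, 124) row [-0.0887 -0.4817 -0.0005] turn -0.0 j [ 0.67  0.46  1.42 -0.    1.26 -0.94]
top [170. 172.] [581.9 375.   71.9] [46. 45.  6.]
top [217. 172.] [583.2 265.7  71.7] [45. 45.  6.]
top [364. 220.] [480.  -77.2  80.2] [44. 44.  7.]
scene [354. 198.] [585.3 373.4  72. ] [47. 48.  7.]
scene [330. 213.] [590.3 262.2  70.9] [39. 47.  6.]
scene [214. 240.] [482.8 -81.   80.1] [48. 46.  7.]
```

Call:
move_arm --pt "-0.009 -0.045 0 0" --pt "-0.018 -0.09 0 0" --pt "-0.027 -0.135 0 0" --pt "-0.036 -0.18 0 0" --pt "-0.045 -0.225 0 0" --pt "-0.054 -0.27 0 0" --pt "-0.063 -0.315 0 0" --pt "-0.07 -0.36 0 0" --pt "-0.078 -0.405 0 0" --pt "-0.084 -0.45 0 0" --pt "-0.089 -0.482 0 0" --pt "-0.089 -0.482 0 0"

```text
clock: 9.4
eef_pos: [557.4, -81.3, 122.1]
eef_rot: [3.141, -0.003, -3.107]
wrist_force: [0.5, 0.2, -1.5]
finger_gap: 53.7
finger_force: 20.0
```

```bash
python3 -c "
from h import *
x,y=w(0,53);to(x,y,-6,3.18)
"
```

```text
to (557, -78, -6) row [-0.0004  0.0035  0.1281] turn -0.004 j [-0.21  0.38  1.54 -0.    1.23 -1.81]
```

Call:
move_arm --pt "0 0 0 0" --pt "0 0 0.03 0" --pt "0 0 0.06 0" --pt "0 0 0.09 0" --pt "0 0 0.115 0" --pt "0 0 0.122 0" --pt "0 0 0.126 0" --pt "0 0 0.126 0"

```text
clock: 10.2
eef_pos: [558.2, -77.5, -1.6]
eef_rot: [-3.141, 0.0, -3.103]
wrist_force: [0.3, 0.6, -1.2]
finger_gap: 53.7
finger_force: 20.0
```

Call:
move_arm --pt "0 0 0.002 0" --pt "0 0 0.002 0"

```text
clock: 10.4
eef_pos: [558.3, -77.9, -3.3]
eef_rot: [-3.141, 0.001, -3.103]
wrist_force: [0.5, 0.3, -1.4]
finger_gap: 53.2
finger_force: 20.0
```

Call:
move_arm --pt "0 0 0.002 0" --pt "0 0 0.002 0"

```text
clock: 10.6
eef_pos: [557.9, -77.9, -6.0]
eef_rot: [-3.142, 0.0, -3.103]
wrist_force: [0.2, -0.6, -1.1]
finger_gap: 53.4
finger_force: 20.0
```

Call:
move_arm --pt "0 0 0.0025 0" --pt "0 0 0.0025 0"

```text
clock: 10.8
eef_pos: [558.4, -78.0, -7.8]
eef_rot: [-3.141, 0.001, -3.103]
wrist_force: [-1.4, -0.3, 8.0]
finger_gap: 53.8
finger_force: 20.0
```

Call:
move_arm --pt "0 0 0 0" --pt "0 0 0 0" --pt "0 0 0 0" --pt "0 0 0 0" --jaw 0.072

```text
clock: 11.2
eef_pos: [557.8, -77.9, -8.7]
eef_rot: [3.142, -0.0, -3.103]
wrist_force: [-0.2, 0.3, -0.2]
finger_gap: 72.5
finger_force: 0.0
```

Call:
move_arm --pt "0 0 -0.02 0" --pt "0 0 -0.05 0" --pt "0 0 -0.09 0" --pt "0 0 -0.13 0" --pt "0 0 -0.13 0"

```text
clock: 11.7
eef_pos: [560.2, -78.3, 126.9]
eef_rot: [-3.14, 0.008, -3.103]
wrist_force: [0.6, 0.1, -0.2]
finger_gap: 72.0
finger_force: 0.0
```

```bash
python3 -c "
from h import *
caps()
to(584,373,123,3.18);to(584,373,-17,3.18)
"
```

```text
top [170. 172.] [582.  375.2  71.4] [46. 45.  6.]
top [217. 172.] [583.1 265.4  72. ] [45. 45.  6.]
top [359. 220.] [478.8 -65.2  79.5] [41. 21.  6.]
scene [353. 198.] [585.9 371.5  72.1] [46. 45.  6.]
scene [329. 214.] [595.1 254.3  70.6] [30. 33.  6.]
scene [214. 241.] [483.  -80.3  79.7] [45. 46.  5.]
scene [229. 256.] [558.3 -81.5  80.2] [48. 44.  5.]
to (584, 373, 123) row [-0.0432  0.4496 -0.0014] turn -0.0 j [-0.2   0.37  1.54  0.    1.22 -1.81]
to (584, 373, -17) row [-0.0431  0.4496  0.1386] turn -0.0 j [-0.2   0.37  1.54  0.    1.22 -1.81]
```

Jar C is seated, its cap top at z = 80 beside the packed jar at 80. Next is jar A.

Call:
move_arm --pt "-0.004 0.045 0 0" --pt "-0.008 0.09 0 0" --pt "-0.012 0.135 0 0" --pt "-0.017 0.18 0 0" --pt "-0.021 0.225 0 0" --pt "-0.026 0.27 0 0" --pt "-0.03 0.315 0 0" --pt "-0.034 0.36 0 0" --pt "-0.04 0.405 0 0" --pt "-0.043 0.45 0 0" --pt "-0.043 0.45 0 0" --pt "-0.043 0.45 0 0" --jaw 0.09

```text
clock: 13.0
eef_pos: [582.7, 373.6, 118.9]
eef_rot: [-3.14, -0.003, -3.102]
wrist_force: [-0.1, -1.0, 0.1]
finger_gap: 90.0
finger_force: 0.0
```

```bash
python3 -c "
from h import *
caps()
to(584,373,-17,3.18)
"
```

```text
top [217. 172.] [583.  265.4  72.3] [45. 45.  7.]
top [365. 187.] [553.8 -77.5  79.9] [44. 46.  6.]
top [364. 220.] [480.1 -77.4  79.8] [44. 44.  6.]
scene [353. 198.] [586.4 372.5  72.4] [46. 47.  7.]
scene [329. 212.] [586.2 261.   71.8] [48. 51.  6.]
scene [214. 240.] [483.2 -80.4  80. ] [47. 46.  5.]
scene [229. 256.] [558.6 -80.5  79.7] [47. 46.  5.]
to (584, 373, -17) row [-0.0007  0.0009  0.1373] turn -0.001 j [ 0.52  0.67  1.11 -0.    1.37 -1.09]
```

Call:
move_arm --pt "-0.001 0.0 0 0" --pt "-0.002 0 0.04 0" --pt "-0.002 0 0.08 0" --pt "-0.002 0 0.12 0" --pt "-0.002 0 0.137 0" --pt "-0.002 0 0.137 0" --pt "-0.002 0 0.137 0"

```text
clock: 13.8
eef_pos: [586.7, 373.6, -13.6]
eef_rot: [3.141, 0.002, -3.104]
wrist_force: [-0.4, 0.7, 0.9]
finger_gap: 90.0
finger_force: 0.0
```

Call:
move_arm --pt "0 0 0 0" --pt "0 0 0 0" --pt "0 0 0 0" --pt "0 0 0 0" --pt "0 0 0 0" --pt "0 0 0 0" --pt "0 0 0 0" --pt "0 0 0 0" --jaw 0.03

```text
clock: 14.6
eef_pos: [585.8, 373.8, -15.2]
eef_rot: [3.141, 0.001, -3.103]
wrist_force: [-0.6, 2.7, 4.2]
finger_gap: 53.9
finger_force: 20.0
```

Call:
move_arm --pt "0 0 -0.03 0" --pt "0 0 -0.07 0" --pt "0 0 -0.11 0" --pt "0 0 -0.14 0" --pt "0 0 -0.14 0" --pt "0 0 -0.14 0"

```text
clock: 15.2
eef_pos: [585.3, 373.1, 123.2]
eef_rot: [-3.141, -0.001, -3.104]
wrist_force: [0.2, 0.2, -3.0]
finger_gap: 53.6
finger_force: 20.0
```

```bash
python3 -c "
from h import *
x,y=w(76,53);to(x,y,123,3.18)
"
```

```text
to (633, -75, 123) row [-0.0309 -0.4495  0.0005] turn -0.0 j [ 0.51  0.67  1.1  -0.    1.38 -1.09]
```

Call:
move_arm --pt "-0.003 -0.045 0 0" --pt "-0.006 -0.09 0 0" --pt "-0.009 -0.135 0 0" --pt "-0.012 -0.18 0 0" --pt "-0.015 -0.225 0 0" --pt "-0.018 -0.27 0 0" --pt "-0.021 -0.315 0 0" --pt "-0.024 -0.36 0 0" --pt "-0.027 -0.405 0 0" --pt "-0.031 -0.45 0 0" --pt "-0.031 -0.45 0 0" --pt "-0.031 -0.45 0 0"

```text
clock: 16.4
eef_pos: [632.8, -75.7, 121.9]
eef_rot: [3.141, -0.004, -3.105]
wrist_force: [0.1, 0.2, -1.8]
finger_gap: 53.3
finger_force: 20.0
```

```bash
python3 -c "
from h import *
x,y=w(76,53);to(x,y,-6,3.18)
"
```

```text
to (633, -75, -6) row [-0.001   0.0007  0.1279] turn -0.002 j [-0.18  0.54  1.3   0.    1.3  -1.78]
```

Call:
move_arm --pt "0 0.001 0 0" --pt "0 0.001 0.03 0" --pt "0 0.001 0.06 0" --pt "0 0.001 0.09 0" --pt "0 0.001 0.115 0" --pt "0 0.001 0.122 0" --pt "0 0.001 0.127 0" --pt "0 0.001 0.127 0"

```text
clock: 17.2
eef_pos: [634.0, -73.5, -2.1]
eef_rot: [-3.141, 0.0, -3.103]
wrist_force: [-0.8, 0.2, -2.1]
finger_gap: 54.0
finger_force: 20.0
```

Call:
move_arm --pt "0 0 0.002 0" --pt "0 0 0.003 0" --pt "0 0 0.003 0"

```text
clock: 17.5
eef_pos: [634.0, -74.0, -5.1]
eef_rot: [-3.141, 0.001, -3.103]
wrist_force: [-0.1, 0.1, -2.5]
finger_gap: 53.7
finger_force: 20.0
```

Call:
move_arm --pt "0 0 0.0015 0" --pt "0 0 0.003 0" --pt "0 0 0.003 0"

```text
clock: 17.8
eef_pos: [634.0, -74.1, -7.2]
eef_rot: [-3.141, 0.001, -3.103]
wrist_force: [-5.4, 0.3, 11.1]
finger_gap: 54.0
finger_force: 20.0
```

Call:
move_arm --pt "0 0 0 0" --pt "0 0 0 0" --pt "0 0 0 0" --pt "0 0 0 0" --jaw 0.072

```text
clock: 18.2
eef_pos: [633.8, -74.0, -8.7]
eef_rot: [3.142, -0.0, -3.103]
wrist_force: [-0.5, 0.6, 0.3]
finger_gap: 72.1
finger_force: 0.0
```

Call:
move_arm --pt "0 0 -0.02 0" --pt "0 0 -0.05 0" --pt "0 0 -0.09 0" --pt "0 0 -0.13 0" --pt "0 0 -0.13 0"

```text
clock: 18.7
eef_pos: [636.2, -74.4, 127.5]
eef_rot: [-3.14, 0.009, -3.103]
wrist_force: [-0.3, -0.1, 0.3]
finger_gap: 72.1
finger_force: 0.0
```

```bash
python3 -c "
from h import *
caps()
to(586,264,123,1.61)
"
```

```text
top [358. 156.] [624.3 -60.1  80.4] [33. 21.  7.]
top [217. 172.] [583.1 265.6  72.3] [45. 44.  6.]
scene [330. 212.] [586.2 262.7  72.1] [47. 46.  5.]
scene [214. 240.] [482.4 -81.   80.1] [50. 46.  6.]
scene [228. 257.] [556.9 -86.6  79.6] [45. 34.  5.]
scene [246. 274.] [633.6 -84.   79.7] [48. 34.  6.]
to (586, 264, 123) row [ 0.035   0.3396 -0.0012] turn 1.57 j [-0.17  0.54  1.31  0.    1.3  -1.78]
```

Call:
move_arm --pt "0.003 0.03 0 0.14" --pt "0.006 0.06 0 0.28" --pt "0.009 0.09 0 0.42" --pt "0.012 0.12 0 0.56" --pt "0.015 0.15 0 0.7" --pt "0.018 0.18 0 0.84" --pt "0.021 0.21 0 0.98" --pt "0.025 0.245 0 1.12" --pt "0.028 0.28 0 1.26" --pt "0.032 0.31 0 1.4" --pt "0.035 0.34 0 1.54" --pt "0.035 0.34 0 1.57" --jaw 0.09

```text
clock: 20.0
eef_pos: [584.2, 267.4, 119.3]
eef_rot: [-3.139, 0.0, 1.607]
wrist_force: [-0.2, -0.6, 1.1]
finger_gap: 89.7
finger_force: 0.0
```

```bash
python3 -c "
from h import *
caps()
to(585.5,264.5,-17,1.61)
"
```

```text
top [363. 155.] [630.3 -72.7  80.1] [45. 46.  7.]
top [365. 188.] [554.7 -78.   80.1] [46. 46.  7.]
top [364. 220.] [480.1 -77.2  79.9] [44. 49.  7.]
scene [329. 212.] [587.  261.8  72.1] [44. 46.  7.]
scene [214. 240.] [482.9 -80.6  79.7] [48. 46.  5.]
scene [230. 255.] [558.1 -81.2  79.7] [47. 46.  5.]
scene [246. 275.] [633.  -84.1  78.9] [46. 33.  6.]
to (586, 264, -17) row [-0.0003  0.001   0.1365] turn 0.001 j [0.37 0.55 1.29 0.   1.3  0.33]
```

Call:
move_arm --pt "0 0.001 0 0" --pt "0 0.001 0 0"

```text
clock: 20.3
eef_pos: [586.9, 263.8, 120.8]
eef_rot: [-3.141, 0.0, 1.61]
wrist_force: [0.7, 0.4, -0.6]
finger_gap: 89.8
finger_force: 0.0
```

```bash
python3 -c "
from h import *
to(585.5,264,-17,1.61)
"
```

```text
to (586, 264, -17) row [ 0.0003 -0.0013  0.1379] turn -0.0 j [ 0.37  0.55  1.29 -0.    1.3   0.33]
```

Call:
move_arm --pt "0 -0.001 0.04 0" --pt "0 -0.001 0.08 0" --pt "0 -0.001 0.12 0" --pt "0 -0.001 0.138 0" --pt "0 -0.001 0.138 0" --pt "0 -0.001 0.138 0"

```text
clock: 20.9
eef_pos: [586.3, 264.2, -15.8]
eef_rot: [3.141, -0.0, 1.61]
wrist_force: [0.7, 0.1, -0.2]
finger_gap: 89.7
finger_force: 0.0
```

Call:
move_arm --pt "0 0 0 0" --pt "0 0 0 0" --pt "0 0 0 0" --pt "0 0 0 0" --pt "0 0 0 0" --pt "0 0 0 0" --pt "0 0 0 0" --pt "0 0 0 0" --jaw 0.03

```text
clock: 21.7
eef_pos: [585.9, 264.5, -16.3]
eef_rot: [3.141, -0.0, 1.61]
wrist_force: [-0.9, -0.8, 3.6]
finger_gap: 53.8
finger_force: 20.0
```

Call:
move_arm --pt "0 0 -0.03 0" --pt "0 0 -0.07 0" --pt "0 0 -0.11 0" --pt "0 0 -0.15 0" --pt "0 0 -0.15 0" --pt "0 0 -0.15 0"

```text
clock: 22.3
eef_pos: [585.8, 264.4, 133.4]
eef_rot: [3.141, -0.0, 1.61]
wrist_force: [-1.0, 0.2, -2.2]
finger_gap: 53.3
finger_force: 20.0
```

```bash
python3 -c "
from h import *
x,y=w(0,-50);to(x,y,133,1.61)
"
```

```text
to (561, -181, 133) row [-4.439e-01 -4.180e-02  3.000e-04] turn -0.0 j [ 0.37  0.54  1.28 -0.    1.33  0.33]
```

Call:
move_arm --pt "-0.045 -0.004 0 0" --pt "-0.09 -0.008 0 0" --pt "-0.135 -0.012 0 0" --pt "-0.18 -0.016 0 0" --pt "-0.225 -0.02 0 0" --pt "-0.27 -0.024 0 0" --pt "-0.315 -0.029 0 0" --pt "-0.36 -0.033 0 0" --pt "-0.405 -0.038 0 0" --pt "-0.444 -0.042 0 0" --pt "-0.444 -0.042 0 0" --pt "-0.444 -0.042 0 0"

```text
clock: 23.5
eef_pos: [560.2, -181.1, 131.4]
eef_rot: [-3.139, -0.001, 1.608]
wrist_force: [0.9, 0.4, -2.1]
finger_gap: 53.4
finger_force: 20.0
```

```bash
python3 -c "
from h import *
x,y=w(0,-50);to(x,y,-6,1.61)
c=cam('scene');cv2.imwrite('pics/p3.png',c['frame'][100:340,80:400])
"
```

```text
to (561, -181, -6) row [1.000e-04 1.500e-03 1.374e-01] turn -0.002 j [-0.37  0.42  1.45  0.    1.27 -0.41]
```

View pics/p3.png

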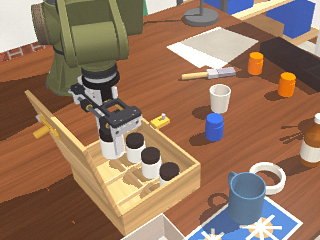

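The picture shows the jar held clear of the lid over the middle -y bay, with the row of three in place. I'll lower it.

Call:
move_arm --pt "0 0 0 0" --pt "0 0 0.03 0" --pt "0 0 0.06 0" --pt "0 0 0.09 0" --pt "0 0 0.12 0" --pt "0 0 0.13 0" --pt "0 0 0.136 0" --pt "0 0 0.136 0"

```text
clock: 24.35
eef_pos: [561.5, -180.5, -2.2]
eef_rot: [3.141, 0.0, 1.61]
wrist_force: [-1.1, -0.7, -1.3]
finger_gap: 53.6
finger_force: 20.0
```

Call:
move_arm --pt "0 0 0.002 0" --pt "0 0 0.003 0" --pt "0 0 0.003 0"

```text
clock: 24.65
eef_pos: [561.4, -181.0, -5.0]
eef_rot: [3.141, 0.0, 1.61]
wrist_force: [-0.9, -0.8, -1.6]
finger_gap: 54.1
finger_force: 20.0
```

Call:
move_arm --pt "0 0 0.0015 0" --pt "0 0 0.003 0" --pt "0 0 0.0035 0"

```text
clock: 24.95
eef_pos: [561.3, -180.9, -8.4]
eef_rot: [3.141, 0.0, 1.61]
wrist_force: [-5.2, 2.0, 13.1]
finger_gap: 53.7
finger_force: 20.0
```

Call:
move_arm --pt "0 0 0 0" --pt "0 0 0 0" --pt "0 0 0 0" --pt "0 0 0 0" --jaw 0.07

```text
clock: 25.35
eef_pos: [561.1, -180.9, -9.1]
eef_rot: [-3.142, -0.0, 1.61]
wrist_force: [-0.7, -0.7, -0.0]
finger_gap: 69.8
finger_force: 0.0
```

Call:
move_arm --pt "0 0 -0.02 0" --pt "0 0 -0.05 0" --pt "0 0 -0.09 0" --pt "0 0 -0.14 0" --pt "0 0 -0.18 0" --pt "0 0 -0.18 0"

```text
clock: 25.95
eef_pos: [563.2, -181.6, 177.0]
eef_rot: [3.133, 0.004, 1.61]
wrist_force: [0.2, -0.1, -0.3]
finger_gap: 69.9
finger_force: 0.0
```

```bash
python3 -c "
from h import *
s=manip.read_state();print(s['eef_pos'])
c=cam('scene');P=cloud(c);hsv=cv2.cvtColor(c['frame'],cv2.COLOR_BGR2HSV)
caps()
# hook brass pixels on the lid
m=(hsv[...,0]>18)&(hsv[...,0]<32)&(hsv[...,1]>150)&(P[...,1]<40)
for u,v in np.argwhere(m)[::25,::-1]: print(u,v,P[v,u].round())
cv2.imwrite('pics/p4.png',cv2.resize(c['frame'][170:340,90:300],(735,595)))
"
```

```text
[ 563.21722904 -181.63326664  177.019739  ]
top [363. 155.] [630.4 -72.7  80.1] [45. 47.  7.]
top [409. 186.] [ 558.1 -177.7   80.3] [44. 48.  7.]
top [365. 188.] [553.7 -77.7  79.8] [45. 46.  6.]
top [364. 220.] [480.  -77.   79.8] [44. 44.  6.]
scene [214. 240.] [482.4 -80.8  79.9] [49. 47.  6.]
scene [229. 255.] [557.2 -81.1  79.9] [48. 44.  6.]
scene [246. 274.] [633.2 -84.3  79.4] [48. 32.  7.]
scene [197. 275.] [ 561.9 -182.4   80.6] [48. 45.  5.]
187 181 [ 555. -167.  340.]
197 190 [ 594. -167.  338.]
239 217 [471.  11.  99.]
245 219 [1196. -469.  800.]
123 221 [ 522. -304.  283.]
125 222 [ 533. -304.  287.]
127 223 [ 538. -302.  287.]
234 224 [485. -15.  97.]
240 225 [498.  -4.  96.]
124 227 [ 547. -312.  288.]
132 228 [ 559. -301.  287.]
122 230 [ 549. -318.  285.]
126 231 [ 552. -312.  280.]
135 232 [ 583. -304.  294.]
117 234 [ 550. -329.  281.]
139 235 [ 586. -299.  286.]
```

View pics/p4.png

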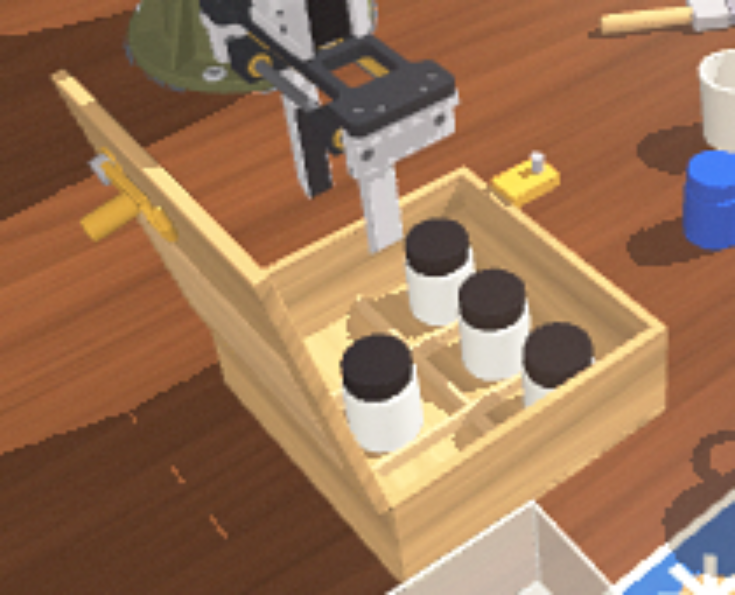

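All four caps stand at z = 80, level with the packed jar, and upright. To close the lid I'll shut the fingers, go over its edge, and push from behind at world x ≈ 610, clear of the hook.

Call:
move_arm --pt "0 0.01 -0.04 0" --pt "0 0.03 -0.08 0" --pt "0 0.045 -0.125 0" --pt "0 0.045 -0.13 0" --pt "0 0.045 -0.13 0" --pt "0 0.045 -0.13 0" --pt "0 0.045 -0.13 0" --pt "0 0.045 -0.13 0" --pt "0 0.045 -0.13 0" --pt "0 0.045 -0.13 0" --jaw 0

```text
clock: 27.1
eef_pos: [606.0, -179.1, 300.7]
eef_rot: [-3.141, -0.0, 1.61]
wrist_force: [0.5, -0.4, -0.4]
finger_gap: 0.7
finger_force: 0.0
```

```bash
python3 -c "
from h import *
s=manip.read_state();print(s['eef_pos'],s['eef_rot'],s['finger_gap'])
to(610,-350,305,1.61)
c=cam('scene');P=cloud(c);hsv=cv2.cvtColor(c['frame'],cv2.COLOR_BGR2HSV)
# lid from scene: wood, z>110
m=(hsv[...,0]<22)&(hsv[...,1]>60)&(P[...,2]>110)&(P[...,2]<330)&(P[...,1]<-235)&(P[...,1]>-360)&(P[...,0]>440)&(P[...,0]<690)
q=P[m];print(len(q),np.percentile(q,[1,50,99],axis=0).round())
A=np.c_[q[:,0],q[:,2],np.ones(len(q))];co=np.linalg.lstsq(A,q[:,1],rcond=None)[0];print(co, 'y at x610 z88,310',co@[610,88,1],co@[610,310,1])
"
```

```text
[ 606.02005234 -179.1029604   300.73782812] [-3.14130788e+00 -1.27237932e-04  1.60973277e+00] 0.7431277405934712
to (610, -350, 305) row [-0.1709 -0.0027 -0.0043] turn -0.0 j [-0.35  0.44  1.04  0.    1.66 -0.38]
2087 [[ 448. -330.  117.]
 [ 593. -287.  268.]
 [ 686. -254.  317.]]
[ 6.84455015e-02 -2.01349424e-01 -2.77977828e+02] y at x610 z88,310 -253.9448216784098 -298.6443937958181
```

Call:
move_arm --pt "-0.04 0 -0.005 0" --pt "-0.08 0 -0.005 0" --pt "-0.12 0 -0.005 0" --pt "-0.165 0 -0.005 0" --pt "-0.172 0 -0.005 0" --pt "-0.172 0 -0.005 0" --pt "-0.172 0 -0.005 0"

```text
clock: 27.85
eef_pos: [613.1, -350.1, 306.1]
eef_rot: [3.141, -0.0, 1.61]
wrist_force: [0.0, 0.2, -0.3]
finger_gap: 0.3
finger_force: 0.0
```

Call:
move_arm --pt "0 0 0.03 0" --pt "0 0 0.06 0" --pt "0 0 0.06 0"

```text
clock: 28.15
eef_pos: [612.2, -348.7, 242.4]
eef_rot: [-3.137, -0.004, 1.612]
wrist_force: [0.4, -1.0, 0.5]
finger_gap: 0.7
finger_force: 0.0
```

```bash
python3 -c "
from h import *
s=manip.read_state();print(s['eef_pos'],s['eef_rot'],s['wrist_force'],s['joints'])
c=cam('scene');cv2.imwrite('pics/p5.png',cv2.resize(c['frame'][100:340,60:300],(600,600)))
"
```

```text
[ 612.17050967 -348.7387665   242.38177274] [-3.13664629 -0.00358172  1.61153146] [ 0.3516613  -1.01755279  0.46539703] [-5.69838924e-01  6.48626559e-01  8.59381063e-01  9.88371701e-05
  1.63969121e+00 -6.10576414e-01]
```

View pics/p5.png

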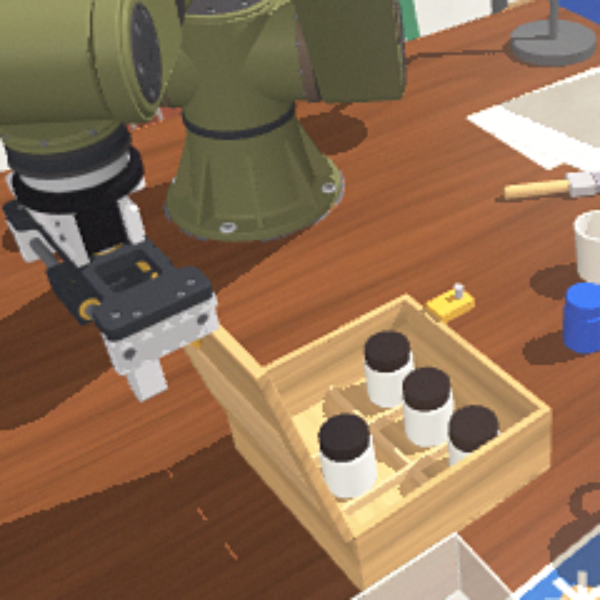

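Call:
move_arm --pt "0.025 0 0 0" --pt "0.045 0 0 0" --pt "0.065 0 -0.003 0" --pt "0.085 0 -0.006 0" --pt "0.11 0 -0.01 0" --pt "0.137 0 -0.013 0" --pt "0.155 0 -0.008 0" --pt "0.17 0 0.0 0" --pt "0.185 0 0.009 0" --pt "0.185 0 0.009 0"

```text
clock: 29.2
eef_pos: [605.8, -164.0, 237.9]
eef_rot: [3.141, -0.0, 1.612]
wrist_force: [-0.8, -0.6, 0.0]
finger_gap: 0.5
finger_force: 0.0
```

```bash
python3 -c "
from h import *
to(612,-121,203,1.61)
c=cam('scene');cv2.imwrite('pics/p6.png',cv2.resize(c['frame'][100:340,60:300],(600,600)))
"
```

```text
to (612, -121, 203) row [0.0427 0.008  0.0349] turn 0.002 j [-0.32  0.44  1.18  0.    1.52 -0.36]
```

View pics/p6.png

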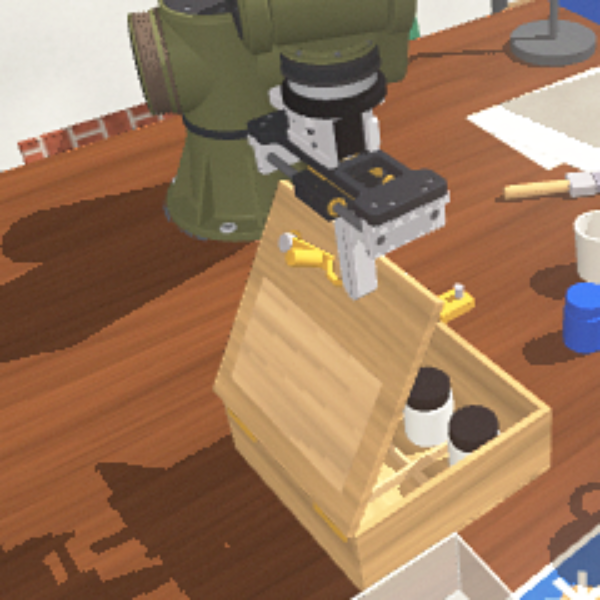

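Call:
move_arm --pt "0.015 0.01 0.01 0" --pt "0.03 0.015 0.022 0" --pt "0.043 0.015 0.035 0" --pt "0.055 0.015 0.047 0" --pt "0.066 0.015 0.06 0" --pt "0.077 0.015 0.074 0" --pt "0.085 0.015 0.09 0" --pt "0.093 0.015 0.105 0" --pt "0.099 0.015 0.121 0" --pt "0.103 0.015 0.138 0" --pt "0.107 0.015 0.15 0" --pt "0.107 0.015 0.156 0"

```text
clock: 30.45
eef_pos: [615.9, -57.8, 79.4]
eef_rot: [-3.14, -0.0, 1.61]
wrist_force: [0.0, 0.4, 0.4]
finger_gap: 0.2
finger_force: 0.2
```

Call:
move_arm --pt "0 0 0.005 0" --pt "0 0 0.01 0" --pt "0 0 0.01 0"

```text
clock: 30.75
eef_pos: [616.3, -58.8, 70.6]
eef_rot: [-3.141, -0.0, 1.61]
wrist_force: [0.7, 0.5, -0.1]
finger_gap: 0.5
finger_force: 0.0
```

Call:
move_arm --pt "0 0 0.003 0" --pt "0 0 0.003 0"

```text
clock: 30.95
eef_pos: [616.5, -58.7, 67.9]
eef_rot: [3.141, 0.0, 1.61]
wrist_force: [-0.3, 0.5, -0.1]
finger_gap: 0.3
finger_force: 0.0
```

Call:
move_arm --pt "0 0 0.002 0" --pt "0 0 0.003 0" --pt "0 0 0.003 0"

```text
clock: 31.25
eef_pos: [616.4, -58.6, 64.9]
eef_rot: [3.142, 0.0, 1.61]
wrist_force: [-0.3, 0.1, 0.5]
finger_gap: 0.4
finger_force: 0.0
```

Call:
move_arm --pt "0 0 0.001 0" --pt "0 0 0.001 0"

```text
clock: 31.45
eef_pos: [616.6, -58.7, 64.8]
eef_rot: [3.141, 0.0, 1.61]
wrist_force: [-3.6, -0.6, 6.6]
finger_gap: 0.4
finger_force: 3.6
```

Call:
move_arm --pt "0 0 0.001 0" --pt "0 0 0.001 0"

```text
clock: 31.65
eef_pos: [616.6, -58.7, 64.6]
eef_rot: [3.141, 0.0, 1.61]
wrist_force: [-6.5, 0.8, 14.7]
finger_gap: 0.5
finger_force: 7.5
```

Call:
move_arm --pt "0 0 -0.03 0" --pt "0 0 -0.08 0" --pt "0 0 -0.12 0" --pt "0.0 0 -0.15 0" --pt "0 0 -0.15 0"

```text
clock: 32.15
eef_pos: [617.9, -58.8, 217.8]
eef_rot: [3.134, 0.001, 1.61]
wrist_force: [0.5, 0.5, 0.7]
finger_gap: 0.7
finger_force: 0.0
```

```bash
cat >> h.py <<'E'
def hook(n):
    for nm in('top','scene'):
        c=cam(nm);P=cloud(c);hsv=cv2.cvtColor(c['frame'],cv2.COLOR_BGR2HSV)
        m=(hsv[...,0]>18)&(hsv[...,0]<32)&(hsv[...,1]>150)&(P[...,1]<60)&(P[...,1]>-150)&(P[...,0]>420)&(P[...,0]<640)
        for lo,hi in((92,99),(99,113),(113,132),(132,142)):
            k=m&(P[...,2]>lo)&(P[...,2]<=hi); q=P[k]
            if len(q): print(nm,lo,hi,len(q),'min',q.min(0).round(),'max',q.max(0).round(),'mean',q.mean(0).round(1))
        cv2.imwrite(f'pics/{n}_{nm}.png',cv2.resize(c['frame'][110:260,300:450] if nm=='top' else c['frame'][180:340,110:300],(600,600)))
    print('pivot',w(-70,74),'post',w(-70,152),'closed knob',w(-70,124))
E
python3 -c "
from h import *
hook('h1')
t=cam('top');P=cloud(t)
for p in((0,-100),(100,-100),(100,100),(-100,0),(0,0),(40,105)):
    x,y=w(*p);q=t['R'].T@(np.array([x,y,98])-t['o']);u,v=(q[:2]/q[2]*t['fx']+[t['cx'],t['cy']]).round().astype(int);print(p,np.median(P[v-2:v+3,u-2:u+3,2]))
"
```

```text
top 92 99 1 min [476.  10.  95.] max [476.  10.  95.] mean [476.2  10.3  95.2]
top 99 113 4 min [525. -52. 105.] max [526. -46. 110.] mean [525.6 -48.5 108.9]
top 113 132 2 min [526. -44. 122.] max [526. -43. 126.] mean [526.1 -43.6 124.1]
top 132 142 3 min [525. -45. 133.] max [531. -38. 135.] mean [527.8 -41.6 133.9]
scene 92 99 92 min [467. -15.  92.] max [499.  28.  99.] mean [486.1   3.4  96.9]
scene 99 113 99 min [472. -65.  99.] max [577.  23. 113.] mean [531.4 -48.1 107.6]
scene 113 132 27 min [533. -57. 114.] max [543. -45. 131.] mean [539.  -51.1 123.3]
scene 132 142 24 min [529. -56. 132.] max [541. -42. 141.] mean [535.6 -49.6 138.1]
pivot [486.5679598  -59.58557786] post [483.52673089  18.35511065] closed knob [484.61845409  -9.62359805]
(0, -100) 586.0251948468933
(100, -100) 98.59313257726012
(100, 100) 98.60465787367173
(-100, 0) 597.892968788851
(0, 0) 579.5851251143247
(40, 105) 98.71911674575779
```

View pics/h1_scene.png

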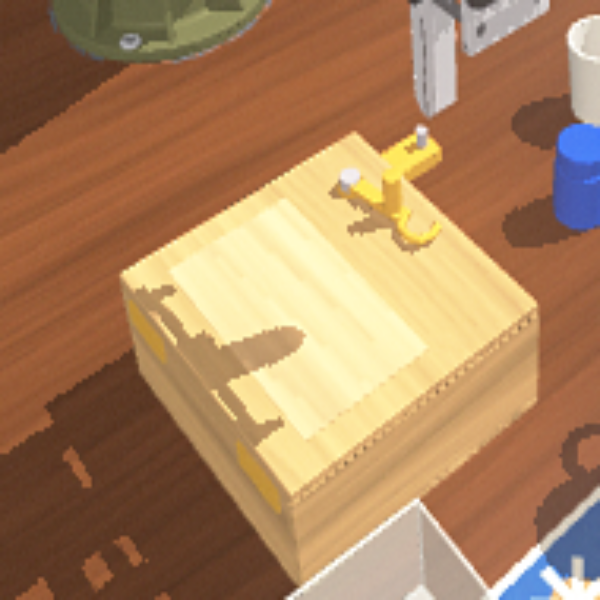

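The lid is flat: 98.6 mm at both the hinge end and the free edge. The hook's knob is at about (536,-50), so it's open about 1.4 rad. I'll come down on its -y side and push it round.

Call:
move_arm --pt "-0.01 -0.04 0 0" --pt "-0.018 -0.077 0 0" --pt "-0.018 -0.077 0.03 0" --pt "-0.018 -0.077 0.07 0" --pt "-0.018 -0.077 0.11 0" --pt "-0.018 -0.077 0.134 0" --pt "-0.018 -0.077 0.134 0" --pt "-0.018 -0.077 0.134 0"

```text
clock: 33.1
eef_pos: [540.0, -79.6, 78.9]
eef_rot: [-3.14, -0.0, 1.61]
wrist_force: [0.1, -0.4, -0.5]
finger_gap: 0.3
finger_force: 0.0
```

```bash
python3 -c "
from h import *
print(manip.read_state()['eef_pos'])
for p in((539,-66),(538.6,-50.5),(537.2,-39),(529.5,-25.3),(519,-15.6),(505,-8.8)): to(*p,82,1.61)
"
```

```text
[540.02494542 -79.56007675  78.8985774 ]
to (539, -66, 82) row [ 0.0136 -0.0005 -0.0031] turn -0.0 j [-0.21  0.39  1.63  0.    1.12 -0.25]
to (539, -50, 82) row [ 0.0291 -0.0003 -0.0031] turn -0.0 j [-0.21  0.39  1.63  0.    1.12 -0.25]
to (537, -39, 82) row [ 0.0406 -0.0012 -0.0031] turn -0.0 j [-0.21  0.39  1.63  0.    1.12 -0.25]
to (530, -25, 82) row [ 0.0546 -0.0084 -0.0031] turn -0.0 j [-0.21  0.39  1.63  0.    1.12 -0.25]
to (519, -16, 82) row [ 0.0647 -0.0185 -0.0031] turn -0.0 j [-0.21  0.39  1.63  0.    1.12 -0.25]
to (505, -9, 82) row [ 0.0721 -0.0322 -0.003 ] turn -0.0 j [-0.21  0.39  1.63  0.    1.12 -0.25]
```

Call:
move_arm --pt "0.007 0 -0.003 0" --pt "0.014 0 -0.003 0" --pt "0.022 0 -0.003 0" --pt "0.029 0 -0.003 0" --pt "0.035 -0.001 -0.003 0" --pt "0.041 -0.001 -0.003 0" --pt "0.048 -0.005 -0.003 0" --pt "0.055 -0.008 -0.003 0" --pt "0.06 -0.013 -0.003 0" --pt "0.065 -0.018 -0.003 0" --pt "0.065 -0.018 -0.003 0"

```text
clock: 34.2
eef_pos: [519.1, -14.7, 82.1]
eef_rot: [-3.142, -0.0, 1.61]
wrist_force: [-0.2, 0.7, 0.5]
finger_gap: 0.5
finger_force: 0.0
```

```bash
python3 -c "
from h import *
hook('h2')
to(505,-8.8,82,1.61)
"
```

```text
scene 92 99 11 min [467. -15.  96.] max [492.  28.  99.] mean [4.766e+02 2.000e-01 9.730e+01]
scene 99 113 71 min [482. -71.  99.] max [521.  31. 112.] mean [500.6 -20.1 107.3]
pivot [486.5679598  -59.58557786] post [483.52673089  18.35511065] closed knob [484.61845409  -9.62359805]
to (505, -9, 82) row [ 0.007  -0.0143  0.    ] turn -0.0 j [-0.1   0.33  1.71  0.    1.11 -0.14]
```

View pics/h2_scene.png

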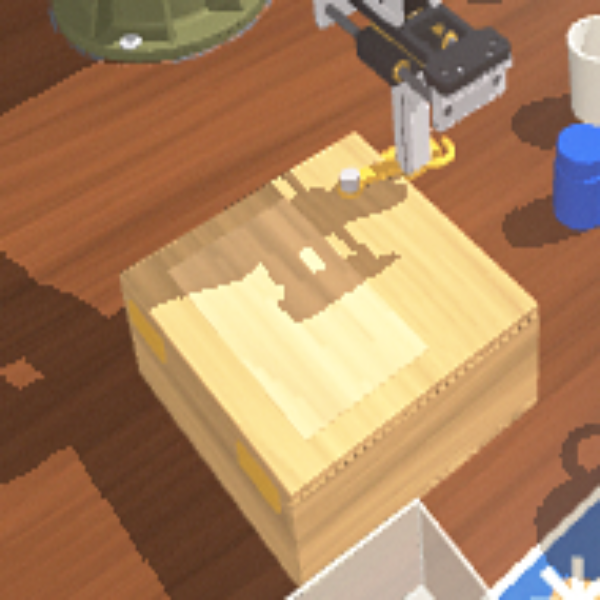

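The hook has swung with the finger and its mouth is nearing the post. I'll push on towards -x until it stops.

Call:
move_arm --pt "0.003 -0.005 0 0" --pt "0.006 -0.01 0 0" --pt "0.007 -0.014 0 0" --pt "0.007 -0.014 0 0"

```text
clock: 34.7
eef_pos: [504.9, -8.8, 82.0]
eef_rot: [-3.141, -0.0, 1.61]
wrist_force: [-0.9, 0.1, -0.3]
finger_gap: 0.6
finger_force: 0.0
```

Call:
move_arm --pt "0 -0.002 0 0" --pt "0 -0.002 0 0"

```text
clock: 34.9
eef_pos: [503.6, -8.9, 82.1]
eef_rot: [3.141, -0.0, 1.61]
wrist_force: [2.9, 1.2, -0.0]
finger_gap: 0.6
finger_force: 1.0
```

Call:
move_arm --pt "0 -0.002 0 0" --pt "0 -0.002 0 0"

```text
clock: 35.1
eef_pos: [503.2, -9.0, 82.5]
eef_rot: [3.137, 0.0, 1.61]
wrist_force: [14.0, 2.3, -3.5]
finger_gap: 0.6
finger_force: 6.1
```

End stop reached: 14 N with no further travel. I'll back off, rise clear and check.

Call:
move_arm --pt "0 0.01 0 0" --pt "0 0.02 0 0" --pt "0 0.02 -0.04 0" --pt "0 0.04 -0.08 0" --pt "0.05 0.04 -0.12 0" --pt "0.1 0.04 -0.15 0" --pt "0.15 0.04 -0.15 0" --pt "0.2 0.04 -0.15 0" --pt "0.2 0.04 -0.15 0"

```text
clock: 36.0
eef_pos: [533.3, 196.0, 232.1]
eef_rot: [-3.141, -0.0, 1.613]
wrist_force: [0.8, -0.3, -0.7]
finger_gap: 0.2
finger_force: 0.0
```

```bash
python3 -c "
from h import *
print(manip.read_state()['eef_pos'])
hook('h3')
a=cv2.imread('pics/h3_scene.png');b=cv2.imread('pics/h3_top.png');cv2.imwrite('pics/h3.png',cv2.resize(np.hstack([a,b]),(800,400)))
t=cam('top');P=cloud(t)
for p in((0,-100),(100,-100),(100,100),(-100,0),(0,0),(40,105)):
    x,y=w(*p);q=t['R'].T@(np.array([x,y,98])-t['o']);u,v=(q[:2]/q[2]*t['fx']+[t['cx'],t['cy']]).round().astype(int);print(p,np.median(P[v-2:v+3,u-2:u+3,2]))
"
```

```text
[533.26595781 196.02099292 232.11977501]
top 92 99 41 min [467. -14.  93.] max [494.  31.  98.] mean [477.7  11.5  96.6]
top 99 113 60 min [471. -46.  99.] max [493.  34. 111.] mean [483.3   9.9 107. ]
top 113 132 9 min [475.  -5. 115.] max [486.   1. 130.] mean [478.9  -1.4 122.3]
top 132 142 16 min [475. -13. 132.] max [487.   0. 140.] mean [481.4  -4.7 136.5]
scene 92 99 34 min [483. -15.  92.] max [499.  27.  99.] mean [493.9   4.5  96. ]
scene 99 113 98 min [470. -69.  99.] max [499.  32. 112.] mean [487.3 -14.2 107.4]
scene 113 132 21 min [482. -17. 114.] max [490.  -7. 131.] mean [487.2 -13.2 122. ]
scene 132 142 21 min [478. -16. 133.] max [491.  -3. 141.] mean [485.4 -10.4 137.2]
pivot [486.5679598  -59.58557786] post [483.52673089  18.35511065] closed knob [484.61845409  -9.62359805]
(0, -100) 98.07268533063757
(100, -100) 98.69093812072765
(100, 100) 98.85102145802841
(-100, 0) 99.87396260811045
(0, 0) 99.77852545638962
(40, 105) 98.1651657234761
```

View pics/h3.png

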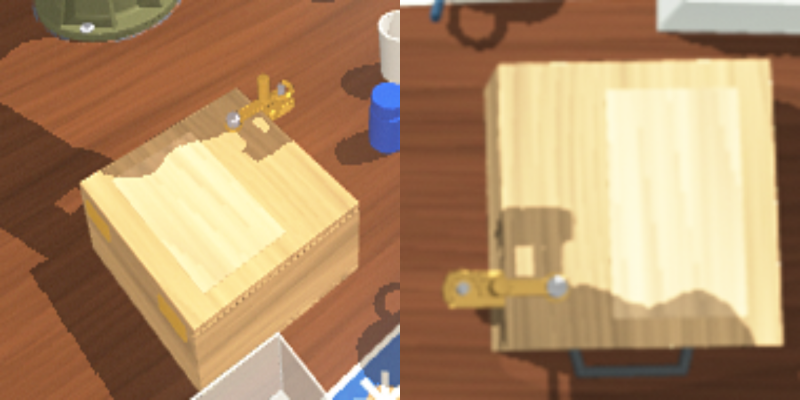

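The lid is flat at about 99 mm, the hook points straight at the post with its mouth round it, and the knob is at the closed position (485,-10). The arm is clear, so I'll hand in.

```bash
python3 -c "
from cell import manip
print(manip.sign_off())"
```

```text
the job is handed in; nothing more can be done
None
```

I stood all three white, black-capped jars upright in empty bays (one needed its cap pressed home), shut the lid flat and swung the hook closed round the catch post; the job was handed in after about 36 s of robot time, with no verdict shown.

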